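# Swap the spent yellow ink cartridge in a push-push bay

## Robot

A 7-joint arm with a two-finger parallel gripper is mounted at the origin on a cart in front of the work surface, level with it; the furniture and walls round the work are solid. World frame = base frame: x ahead of the robot, y to its left, z up, the work surface at z = 0. Lengths are in mm, angles in rad, forces in N, time in s.
With the tool pointing down it reaches from about 400 to 900 mm from the base axis. Payload 5.6 kg.
Tool frame: the origin (TCP) lies midway between the tips of the shut fingers; the grasp point (between the pads) lies 19 mm behind it; x points along the fingers, y is the direction in which the jaws open and shut, and the axes are right-handed (so a half turn about x gives the same grasp; the last joint's range is limited). The gripper opens to 92 mm and grips with 3 to 60 N. Pads are 20 mm wide; open, the fingers measure 128 mm over their backs; the gripper's body (75 mm by 189 mm) begins 69 mm behind the grasp point.
Start: joints at [-0.043, 0.468, -0.012, 1.603, 0.006, 1.071, -0.056], TCP at [650.007, -0.044, 214.592] pointing down, gripper open.
Joint ranges: [-2.53, 2.53], [-0.31, 2.02], [-1.57, 1.55], [0.28, 2.44], [-1.29, 4.43], [0.15, 1.84], [-2.92, 2.92]. Speed limits (rad/s): [2.57, 2.57, 3.14, 3.14, 3.14, 3.14, 3.14].

## Interface

Orientations are given as a rotation vector (axis times angle).
In Python, from cell import robot, grip, kin, viewer gives the robot as it stands. Calls block until the motion is done:
- robot.movep(position, orientation): joint-space move of the TCP to a pose.
- robot.servo_line(position, feed=150, rotation=None): straight line of the TCP; rotation=None keeps the orientation; feed is the mean speed in mm/s.
- robot.goto_joints(angles): joint-space move.
- grip(opening, newtons=None): opening from 0.0 (shut) to 1.0 (fully open); newtons is the grip in N (None keeps the last); returns when the fingers have stopped.
- robot.hold(seconds).
- kin.ik(position, orientation): joint angles nearest the present ones, or None.
- robot.observe(): the state.
- viewer.read_camera(name): name is "scene" or "side" or "wrist"; returns the picture (400x640x3 uint8, red, green, blue); there is no depth.
- viewer.camera_info(name): a dict with "camera_matrix" (3x3 intrinsics, pixels), "R" (3x3) and "t" (3): a world point X has camera coordinates R X + t. Camera axes: x right, y down, z forward; pixel columns grow to the right and rows downward; lengths in mm; the calibration is good to about 2 mm. The wrist camera is an equidistant fisheye: a pixel r from the principal point sees the ray r / f radians off the axis. A picture is of the moment at which its call begins: read the wrist's pose just before it. camera_info takes no time and is no camera call; for the wrist camera it gives the pose at the moment of the call.
A pose or a line that the arm cannot do raises robot.IKError and nothing moves.
- robot.job_done(): hands the job in, once; it reports no verdict.
Trained networks look in the newest picture that a camera, given by its name, has taken for a name from the list of things; names that differ only in an ending like _2 or _b are one class to them, and where a whole thing is asked for, a point or a joint stands for the part that bears it (a point fixed in the world has none). Each returns a list of dicts, best first, with "confidence" (0 to 1); they miss things now and then, are a little off and sometimes report something else, mostly with a low value. They report only what shows in the picture. A call takes as long as a camera call.
- viewer.silhouettes(name, camera): "mask" (400x640 bool, what is visible of it).
- viewer.pinpoint(name, camera): "at" ([x, y, z] in mm, in the coordinates of the camera as it stood for that picture, good to about 4 mm: a listed point, or the origin of a listed thing).
The state is a dict: "t": time; "joints": joint angles; "joint_velocities": joint speeds; "joint_torque": joint torques, N m; "tcp_pos": TCP position; "tcp_rot": TCP orientation; "contact_force": force on the tool from outside, world axes, zero at the start; "wrist_torque": the same for the moment, N m; "grip_width": opening from 0.0 (shut) to 1.0 (fully open).
Only numpy, scipy, OpenCV 4.12 (cv2) and the standard library are available. Lean on these libraries where they do the work, as an engineer would, in place of code of your own. Each camera call takes 0.05 s, during which the arm holds its last target. There are 200 camera calls.

## Task

Swap the printer's spent yellow ink cartridge: push it down until the catch lets go and it springs up, lift it out and put it in the empty compartment of the cardboard carton, then take the fresh yellow cartridge from the carton, put it into the empty bay and push it down until the catch holds it. Push by feel, easing off as soon as the springy end stop is felt, never pressing or pulling with more than 20 N, and leave the cyan spare in its place.

Things in the scene. Friction and masses are not known exactly. Their poses are not given: they have to be found in the camera images.
- printer: desktop printer, light grey shell, dark flat deck, 120 (x) by 176 (y) mm, deck 88 mm high, fixed. Origin: centre of its underside; x to its back, y to its left, z up. Upright bays open in the deck at x = -20, y = -44 (yellow, the end nearest the robot's centre line), 0 (magenta) and +44 mm (cyan). Magenta and cyan hold cartridges that stay, their flat tops 32 mm above the deck.
- bay_mouth (a point): centre of the yellow bay's mouth at deck height, axes as the printer's. Bay 40 (y) by 26 mm (x): 2 mm play each side of a cartridge, 4 mm lead-in chamfer. Inside, a spring carriage bears the cartridge with about 3 to 5 N. Catch released: carriage 52 mm above the table, a cartridge on it stands 48 mm above the deck (its centre 6 mm above) and lifts out freely.
- held_point (a point): where the centre of a cartridge held by the catch lies: 9 mm below the deck on the bay's axis (axes as the printer's). Its top is then 33 mm above the deck, and jaws grip its foot so that it cannot be pulled out. Each full push down and let-up switches between held and released. More than 20 N between cartridge and carriage, pressing or pulling, breaks the catch.
- stop_zone (a point): point 12 mm below held_point: mid-range of the cartridge centre's depth at the springy end stop. The real stop is hidden and differs each time, about 7 to 18 mm below held_point. The catch switches only in about the last 1 mm before it, as it is let up again. The spring gives about 4 N on the way there, the stop adds about 10 N per mm: go slowly (15 mm/s) and feel for the rise.
- carriage: the spring carriage in the yellow bay: a 34 (y) by 21 mm (x) plate that slides up and down and carries the jaws and the catch. Origin at the centre of its upper face, on which a cartridge's foot stands: 52 mm above the table when released, 37 mm when held, lower while pushed.
- spent_mid (a point): centre (42 mm above the foot) of the spent cartridge: black, yellow cap, grey label; 36 mm wide (its y), 22 mm thick (its x), 84 mm tall (its z), about 0.08 kg. At the start held in the yellow bay, axes along the printer's. Flat top; the lowest 18 mm have a foot and a 16 mm wide neck, above that the sides are flat: grip it over the 22 mm thickness.
- fresh_mid (a point): centre (42 mm above the foot) of the fresh cartridge: same shape, yellow cap, white label; 36 mm wide (its y), 22 mm thick (its x), 84 mm tall (its z), about 0.08 kg. It stands upright in the carton, in the compartment at y = -49 mm or in the middle one. Either way round fits the bay.
- cyan_spare_mid (a point): centre (42 mm above the foot) of a spare cartridge of the same shape with a cyan cap, standing in the other of these two compartments. It must stay in its place.
- carton: open cardboard carton, 100 mm (x) by 150 mm (y), 45 mm high, walls, dividers and floor about 3 mm, behind the printer, fixed. Origin at the centre of its underside. Two dividers make three compartments side by side along y, each 94 mm (x) by about 46 mm (y), centred at y = -49, 0 and +49 mm.
- empty_place (a point): centre of the floor of the empty compartment, at y = +49 mm in the carton's frame, 3 mm above the table; the spent cartridge goes there, standing or lying.

How it is judged:
By the outcome, as a careful person would: the job done as asked, in the order asked, and still so for the second after the job is handed in, with the robot touching nothing.
It also fails if it takes over 59 s, if anything falls off the work surface, if the arm or the gripper's body presses on something with over 40 N, if the wrist force passes 120 N, or if a joint passes its speed limit or range.

## Working session

There is one attempt and no reset: what is moved stays moved. The work goes in short steps, each a Python script; the robot and the scene stay as the last script left them, time stands still between calls to the robot, and variables do not carry over. Pictures are saved under pics/ and viewed, about 8 in all and at most 12, crops included, and the job is handed in when it is done.

```bash
ls; mkdir -p pics; cat > h.py <<'E'
import numpy as np, cv2
from cell import robot, grip, kin, viewer
def towld(p,ci): return np.array(ci["R"]).T@(np.array(p)-np.array(ci["t"]))
def save(n,im): cv2.imwrite(f"pics/{n}.png",cv2.cvtColor(im,cv2.COLOR_RGB2BGR))
def pp(name,cam,ci):
    r=viewer.pinpoint(name,cam)
    return [(np.round(towld(d["at"],ci),1).tolist(),round(d["confidence"],2)) for d in r[:3]]
E
python3 - <<'E'
from h import *
o=robot.observe(); print({k:np.round(v,3) for k,v in o.items()})
ims=[]
for c in ["scene","side","wrist"]:
    ci=viewer.camera_info(c); im=viewer.read_camera(c); ims.append(im)
    print(c,{k:np.round(v,3).tolist() if not isinstance(v,str) else v for k,v in ci.items()})
    for n in ["printer","bay_mouth","spent_mid","fresh_mid","cyan_spare_mid","carton","empty_place","held_point"]:
        print(n,pp(n,c,ci))
save("a",cv2.resize(np.vstack(ims[:2]),(750,600*750//640*2//2*1)) if 0 else np.vstack(ims[:2])[:, :][:800:1][::1] if 0 else cv2.resize(np.vstack(ims[:2]),(480,600)))
save("scene",ims[0]);save("side",ims[1]);save("wrist",ims[2])
print(robot.observe()["t"])
E
```

```text
pics
{'t': np.float64(0.0), 'joints': array([-0.043,  0.468, -0.012,  1.604,  0.006,  1.071, -0.056]), 'joint_velocities': array([ 0.001, -0.001, -0.001,  0.   ,  0.001,  0.   ,  0.001]), 'joint_torque': array([-0.0000e+00, -5.2057e+01, -1.3000e-02, -2.4375e+01, -5.7000e-02,
        1.7000e-02,  0.0000e+00]), 'tcp_pos': array([ 6.49445e+02, -8.20000e-02,  2.13665e+02]), 'tcp_rot': array([ 1.208,  1.21 , -1.211]), 'contact_force': array([ 0.471,  0.249, -0.372]), 'wrist_torque': array([ 0.001, -0.022, -0.015]), 'grip_width': np.float64(0.999)}
scene {'camera_matrix': [[383.866, 0.0, 315.649], [0.0, 383.866, 195.768], [0.0, 0.0, 1.0]], 'R': [[-0.721, -0.693, 0.014], [-0.332, 0.327, -0.885], [0.609, -0.642, -0.466]], 't': [610.798, 135.013, 815.301]}
printer [([396.0, 365.3, 7.3], 0.68), ([598.7, 300.3, 42.3], 0.3)]
bay_mouth []
spent_mid [([385.0, 318.9, 80.5], 0.58), ([596.7, 297.6, 44.2], 0.21)]
fresh_mid [([616.3, 348.4, 46.6], 0.92)]
cyan_spare_mid [([598.6, 299.5, 44.9], 0.7)]
carton [([598.7, 354.3, -1.4], 0.89)]
empty_place [([594.0, 397.0, 4.6], 0.79)]
held_point [([385.9, 316.
[... 285 characters left out ...]
.83), ([592.7, 395.5, 2.3], 0.63)]
bay_mouth [([384.9, 321.1, 85.7], 0.88), ([384.0, 318.1, 79.0], 0.67)]
spent_mid [([383.7, 319.8, 81.8], 0.88)]
fresh_mid [([617.3, 347.4, 44.7], 0.97)]
cyan_spare_mid [([592.7, 301.0, 46.1], 0.57), ([383.0, 316.0, 65.6], 0.51), ([385.4, 321.1, 82.8], 0.38)]
carton []
empty_place [([595.9, 397.4, 2.0], 0.83)]
held_point [([381.8, 314.7, 78.8], 0.88)]
wrist {'camera_matrix': [[309.707, 0.0, 320.246], [0.0, 309.707, 200.404], [0.0, 0.0, 1.0]], 'R': [[1.0, 0.0, 0.001], [0.0, -0.961, 0.277], [0.001, -0.277, -0.961]], 't': [-650.237, -31.546, 390.942]}
printer []
bay_mouth []
spent_mid []
fresh_mid []
cyan_spare_mid []
carton []
empty_place []
held_point []
1.35
```

View pics/scene.png

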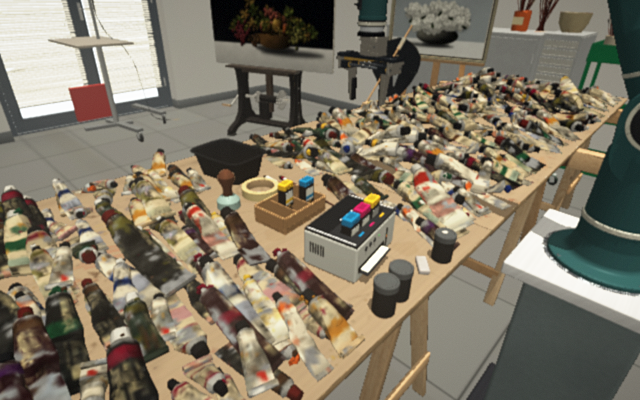

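View pics/side.png

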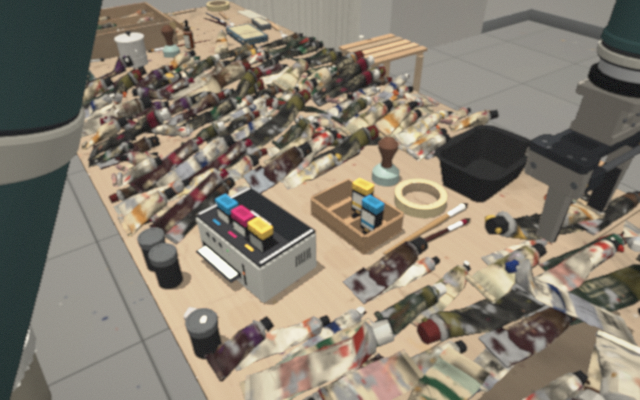

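```bash
cat > look.py <<'E'
from h import *
import sys
from scipy.spatial.transform import Rotation as Ro
rv=robot.observe()["tcp_rot"]; print(np.round(Ro.from_rotvec(rv).as_matrix(),2).tolist())
down=Ro.from_matrix(np.array([[0,0,1],[0,1,0],[-1,0,0.]]).T) if 0 else Ro.from_rotvec(np.array([1,1,-1])*2*np.pi/3/np.sqrt(3))
print(np.round(down.as_matrix()).tolist())
for k,p in enumerate([(440,345,240),(590,365,240)]):
    robot.movep(p,down.as_rotvec()); robot.hold(0.2)
    ci=viewer.camera_info("wrist"); im=viewer.read_camera("wrist"); save(f"w{k}",im)
    np.savez(f"w{k}.npz",im=im,K=ci["camera_matrix"],R=ci["R"],t=ci["t"])
    print(robot.observe()["t"], np.round(robot.observe()["tcp_pos"],1))
    for n in ["printer","bay_mouth","spent_mid","fresh_mid","cyan_spare_mid","carton","empty_place","held_point"]:
        print(n,pp(n,"wrist",ci))
E
python3 look.py
```

```text
[[0.0, 1.0, -0.0], [-0.0, -0.0, -1.0], [-1.0, 0.0, 0.0]]
[[0.0, 1.0, 0.0], [-0.0, 0.0, -1.0], [-1.0, 0.0, 0.0]]
3.1 [440.6 344.3 239.9]
printer []
bay_mouth [([382.7, 320.4, 82.4], 0.75), ([593.5, 299.0, 45.4], 0.43)]
spent_mid [([382.8, 318.3, 76.7], 0.59)]
fresh_mid [([610.5, 350.7, 49.8], 0.94), ([387.0, 319.5, 86.0], 0.51)]
cyan_spare_mid [([595.0, 297.8, 49.1], 0.76)]
carton [([597.6, 343.7, 0.4], 0.9)]
empty_place [([596.0, 398.0, 4.7], 0.87)]
held_point [([386.8, 314.1, 79.6], 0.7)]
4.4083 [588.9 365.6 240.8]
printer [([397.6, 362.8, 1.4], 0.93)]
bay_mouth [([383.4, 320.2, 87.6], 0.61)]
spent_mid [([381.3, 315.1, 79.8], 0.65)]
fresh_mid [([612.0, 349.1, 46.6], 0.64)]
cyan_spare_mid [([595.2, 297.2, 47.3], 0.97)]
carton [([599.9, 342.8, 4.0], 0.75)]
empty_place [([596.0, 396.5, 6.6], 0.82)]
held_point [([385.3, 317.6, 77.8], 0.59)]
```

View pics/w0.png

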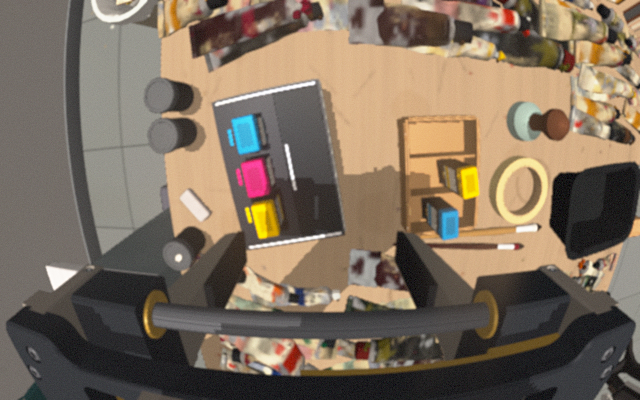

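View pics/w1.png

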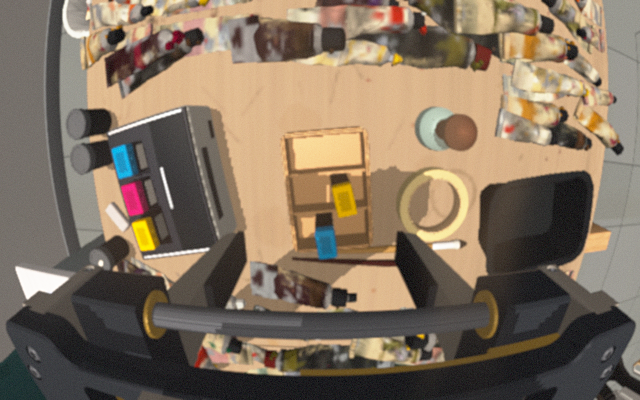

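```bash
python3 - <<'E'
import cv2,numpy as np
a=cv2.imread("pics/w0.png");b=cv2.imread("pics/w1.png")
A=cv2.resize(a[75:255,205:355],None,fx=2.66,fy=2.66,interpolation=cv2.INTER_CUBIC)
B=cv2.resize(b[120:265,280:380],None,fx=4,fy=4,interpolation=cv2.INTER_CUBIC)
o=np.zeros((600,800,3),np.uint8);o[:A.shape[0],:A.shape[1]]=A[:,:400];o[:B.shape[0],400:]=B
cv2.imwrite("pics/z.png",o)
E
```

```text
(no output)
```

View pics/z.png

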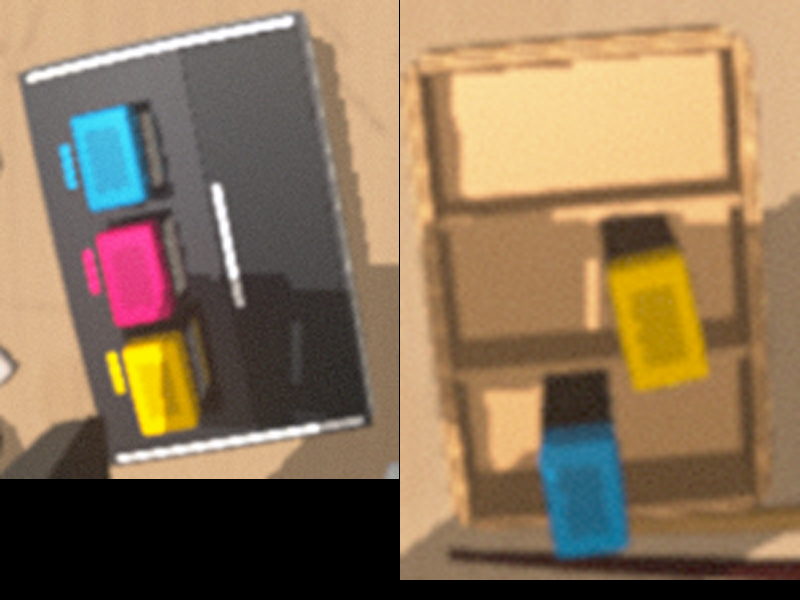

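```bash
cat > fit.py <<'E'
from h import *
from scipy.optimize import minimize
V=[np.load(f"w{k}.npz") for k in (0,1)]
S=4
def proj(P,v):
    c=P@v["R"].T+v["t"]; r=np.hypot(c[:,0],c[:,1]); th=np.arctan2(r,c[:,2])
    return np.c_[v["K"][0,0]*th*c[:,0]/r+v["K"][0,2], v["K"][1,1]*th*c[:,1]/r+v["K"][1,2]]
def mask(v,hue,seed):
    big=cv2.resize(v["im"],None,fx=S,fy=S,interpolation=cv2.INTER_CUBIC)
    h=cv2.cvtColor(big,cv2.COLOR_RGB2HSV); m=((abs(h[...,0].astype(int)-hue)<9)&(h[...,1]>170)&(h[...,2]>60)).astype(np.uint8)
    n,l=cv2.connectedComponents(m); s=proj(np.array([seed],float),v)[0]*S
    ys,xs=np.nonzero(m); i=np.argmin(np.hypot(xs-s[0],ys-s[1])); return (l==l[ys[i],xs[i]]).astype(np.uint8)
def box(p):
    x,y,yaw,z,h=p; c,s=np.cos(yaw),np.sin(yaw)
    return np.array([[x+c*a-s*b,y+s*a+c*b,zz] for a in(-11,11) for b in(-18,18) for zz in(z-h,z)])
def cost(p,ms,w):
    t=0
    for m,v in zip(ms,V):
        q=cv2.convexHull(((proj(box(p),v)+.5)*S-.5).astype(np.float32))
        r=np.zeros_like(m); cv2.fillConvexPoly(r,np.round(q*16).astype(np.int32),1,shift=4)
        t+=1-(m&r).sum()/(m|r).sum()
    return t+(1e3 if not 0<=p[4]<20 else 0)
def fit(hue,p0,nm):
    ms=[mask(v,hue,[p0[0],p0[1],p0[3]]) for v in V]
    best=None
    for yaw in (p0[2]-.1,p0[2]+.1):
        x0=np.array([p0[0],p0[1],yaw,p0[3],p0[4]],float)
        sim=np.vstack([x0]+[x0+d for d in np.diag([5,5,.1,6,4])])
        r=minimize(cost,x0,args=(ms,0),method="Nelder-Mead",options=dict(initial_simplex=sim,maxiter=400,xatol=.02,fatol=1e-5))
        if best is None or r.fun<best.fun: best=r
    print(nm,[m.sum() for m in ms],np.round(best.x,3),round(best.fun,3))
if __name__=="__main__":
    fit(25,(384,319,.15,121,8),"spent"); fit(25,(613,349,.15,87,8),"fresh"); fit(103,(596,299,.1,87,8),"cyan spare")
    # deck corners w0 (from zoom) and pose fit
    px=np.array([[22,74],[298,13],[370,424],[113,463]])/2.66+[205,75]-.3
    D=np.array([[-60,88],[60,88],[60,-88],[-60,-88]])
    def f(p): 
        c,s=np.cos(p[2]),np.sin(p[2]); P=np.c_[p[0]+c*D[:,0]-s*D[:,1],p[1]+s*D[:,0]+c*D[:,1],np.full(4,p[3])]
        return (proj(P,V[0])-px).ravel()
    from scipy.optimize import least_squares
    r=least_squares(f,[395,364,.2,88]); print("printer",np.round(r.x,3),np.round(r.fun,1))
    p=r.x;c,s=np.cos(p[2]),np.sin(p[2]); print("bay",p[0]-20*c+44*s,p[1]-20*s-44*c)
    px=np.array([[415,68-400+400],[735,28],[767,505],[455,522]])-[400,0]; px=px/4+[280,120]-.3
    D[:]=np.array([[-50,75],[50,75],[50,-75],[-50,-75]]); 
    def g(p):
        c,s=np.cos(p[2]),np.sin(p[2]); P=np.c_[p[0]+c*D[:,0]-s*D[:,1],p[1]+s*D[:,0]+c*D[:,1],np.full(4,p[3])]
        return (proj(P,V[1])-px).ravel()
    r=least_squares(g,[600,348,.05,45]); print("carton",np.round(r.x,3),np.round(r.fun,1))
    p=r.x;c,s=np.cos(p[2]),np.sin(p[2]); print("empty",p[0]-49*s,p[1]+49*c)
E
python3 fit.py
```

```text
spent [np.uint64(13769), np.uint64(10405)] [3.84700e+02 3.17294e+02 1.73000e-01 1.19926e+02 1.21760e+01] 0.072
fresh [np.uint64(10112), np.uint64(11229)] [6.15074e+02 3.49987e+02 2.38000e-01 8.60810e+01 1.08160e+01] 0.099
cyan spare [np.uint64(14), np.uint64(7582)] [5.96004e+02 2.84569e+02 1.57000e-01 5.61920e+01 2.03600e+00] 1.07
printer [3.94843e+02 3.61657e+02 1.73000e-01 7.37070e+01] [-1.1  0.8  1.3  0.5  0.5 -1.  -0.8 -0.4]
bay 382.7248249017273 314.86858759876736
carton [5.98794e+02 3.47767e+02 8.80000e-02 4.20570e+01] [-2.1 -1.2  1.6  1.8 -0.9 -1.4  1.3  0.6]
empty 594.4932808122464 396.57767112857874
```

```bash
cat >> h.py <<'E'
from scipy.spatial.transform import Rotation as Ro
DOWN=Ro.from_rotvec(np.array([1,1,-1])*2*np.pi/3/np.sqrt(3))
def rot(yaw): return (Ro.from_rotvec([0,0,yaw])*DOWN).as_rotvec()
def fz(): return robot.observe()["contact_force"][2]
def push(x,y,z0,zmin,step=.4,rise=4.,cap=13.):
    """descend from z0 at 15 mm/s, stop on the rise of the end stop; returns log"""
    robot.hold(.15); b=np.mean([fz() for _ in range(3)]); log=[]; z=z0; hit=None; spring=None
    while z>zmin:
        z-=step; robot.servo_line([x,y,z],feed=15); o=robot.observe(); f=o["contact_force"][2]-b
        log.append((round(o["tcp_pos"][2],2),round(f,1)))
        if hit is None and f>1.5: hit=len(log)
        if hit and len(log)>=hit+8:
            spring=np.median([q[1] for q in log[hit+2:][-12:-2]]) 
            if f>spring+rise: break
        if f>cap: break
    return b,spring,log
E
cat > p1.py <<'E'
from h import *
x,y,w=384.4,317.7,.173
t=robot.observe()["t"]; print(t)
grip(0.0,20); robot.movep([x,y,150],rot(w)); robot.servo_line([x,y,126],feed=80)
b,s,log=push(x,y,126,99)
print(round(b,2),s,log)
z=log[-1][0]
for k in range(10): robot.servo_line([x,y,z+.5*(k+1)],feed=15); print(round(fz()-b,1),end=" ")
robot.servo_line([x,y,z+12],feed=30);print(round(fz()-b,1))
robot.servo_line([x,y,190],feed=120)
robot.hold(.1)
im=viewer.read_camera("wrist");save("p1",im)
print(robot.observe()["t"])
ci=viewer.camera_info("wrist");print(pp("spent_mid","wrist",ci))
E
python3 p1.py
```

```text
4.8083
-0.86 4.55 [(np.float64(125.84), np.float64(1.0)), (np.float64(125.22), np.float64(0.3)), (np.float64(124.79), np.float64(-0.1)), (np.float64(124.37), np.float64(0.1)), (np.float64(123.96), np.float64(1.5)), (np.float64(123.58), np.float64(0.7)), (np.float64(123.16), np.float64(0.8)), (np.float64(122.78), np.float64(0.9)), (np.float64(122.36), np.float64(-0.1)), (np.float64(121.96), np.float64(0.9)), (np.float64(121.57), np.float64(1.2)), (np.float64(121.24), np.float64(0.7)), (np.float64(120.96), np.float64(2.9)), (np.float64(120.55), np.float64(3.5)), (np.float64(120.05), np.float64(3.5)), (np.float64(119.59), np.float64(4.6)), (np.float64(119.18), np.float64(4.1)), (np.float64(118.8), np.float64(4.3)), (np.float64(118.39), np.float64(4.2)), (np.float64(117.98), np.float64(4.3)), (np.float64(117.58), np.float64(4.6)), (np.float64(117.2), np.float64(4.1)), (np.float64(116.77), np.float64(4.3)), (np.float64(116.38), np.float64(4.6)), (np.float64(115.98), np.float64(5.6)), (np.float64(115.58), np.float64(3.5)), (np.float64(115.18), np.float64(4.6)), (np.float64(114.78), np.float64(4.5)), (np.float64(114.37), np.float64(4.4)), (np.float64(113.97), np.float64(4.8)), (np.float64(113.59), np.float64(4.6)), (np.float64(113.18), np.float64(3.5)), (np.float64(112.77), np.float64(4.1)), (np.float64(112.37), np.float64(4.1)), (np.float64(111.98), np.float64(4.6)), (np.float64(111.7), np.float64(5.0)), (np.float64(111.52), np.float64(6.9)), (np.float64(111.36), np.float64(7.7)), (np.float64(111.19), np.float64(11.0))]
5.1 4.5 3.8 5.5 5.5 5.4 4.5 4.1 4.4 4.3 4.9
21.1667
[([383.2, 317.0, 91.4], 0.81), ([385.9, 320.9, 70.2], 0.31)]
```

```bash
cat > p2.py <<'E'
from h import *
x,y,w=384.4,317.7,.173
T=lambda s:print(s,round(robot.observe()["t"],2),np.round(robot.observe()["contact_force"],1),round(float(robot.observe()["grip_width"]),3))
T(0); grip(0.6); T("open")
robot.servo_line([x,y,104],feed=150); T("down")
grip(0.0,20); T("grip")
robot.servo_line([x,y,190],feed=120); T("lift")
if robot.observe()["grip_width"]<.15: raise SystemExit("lost")
ex,ey=594.8,396.8
robot.movep([ex,ey,145],rot(.088)); T("over")
ci=viewer.camera_info("wrist"); im=viewer.read_camera("wrist"); save("p2",im)
np.savez("w2.npz",im=im,K=ci["camera_matrix"],R=ci["R"],t=ci["t"])
for n in ["bay_mouth","fresh_mid","empty_place"]: print(n,pp(n,"wrist",ci))
E
python3 p2.py
```

```text
0 21.22 [ 0.5  0.2 -0.2] 0.002
open 22.13 [-0.6 -1.4 -0.5] 0.601
down 22.86 [ 0.2  0.1 -1. ] 0.598
grip 23.45 [ 0.4 -1.2  1.3] 0.242
lift 24.32 [ 0.3 -0.2 -1. ] 0.235
over 25.23 [-0.2 -0.7  0.3] 0.238
bay_mouth [([382.9, 318.6, 85.2], 0.76), ([595.3, 395.1, 135.7], 0.33)]
fresh_mid []
empty_place [([594.9, 397.4, 4.7], 0.82), ([383.1, 319.4, 79.9], 0.33)]
```

View pics/p2.png

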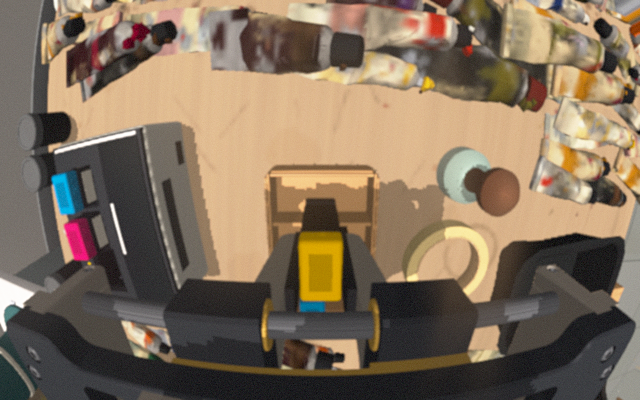

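```bash
cat > p3.py <<'E'
from h import *
T=lambda s:print(s,round(robot.observe()["t"],2),np.round(robot.observe()["contact_force"],1),round(float(robot.observe()["grip_width"]),3),np.round(robot.observe()["tcp_pos"],1))
ex,ey=594.8,396.8
robot.servo_line([ex,ey,65],feed=120); robot.servo_line([ex,ey,56],feed=25); T("low")
grip(0.5); T("rel")
robot.servo_line([ex,ey,150],feed=150); T("up")
robot.movep([614.8,349.6,170],rot(.238)); robot.hold(.1); T("over")
ci=viewer.camera_info("wrist"); im=viewer.read_camera("wrist"); save("p3",im)
np.savez("w3.npz",im=im,K=ci["camera_matrix"],R=ci["R"],t=ci["t"])
for n in ["bay_mouth","fresh_mid","spent_mid"]: print(n,pp(n,"wrist",ci))
E
python3 p3.py
```

```text
low 26.76 [-0.5  0.5  0. ] 0.239 [594.8 396.8  55.9]
rel 27.29 [-0.2  0.1 -0.4] 0.499 [594.8 396.9  56.1]
up 28.07 [ 1.6  0.1 -0.3] 0.498 [594.2 396.4 149.1]
over 28.5 [-0.3  0.7 -1.1] 0.502 [613.7 349.9 168.5]
bay_mouth [([381.4, 318.5, 84.1], 0.75)]
fresh_mid [([608.4, 345.9, 45.9], 0.81)]
spent_mid []
```

View pics/p3.png

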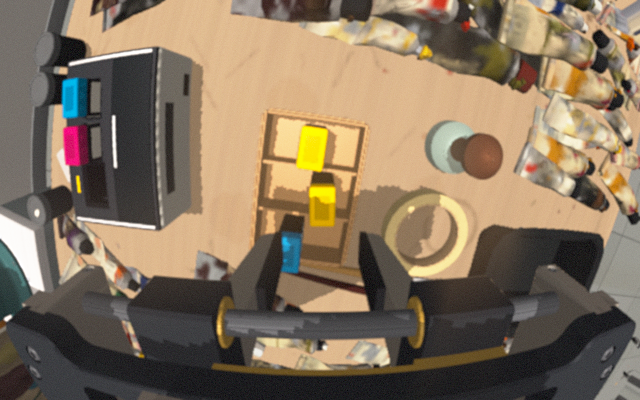

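```bash
cat > p4.py <<'E'
from h import *
T=lambda s:print(s,round(robot.observe()["t"],2),np.round(robot.observe()["contact_force"],1),round(float(robot.observe()["grip_width"]),3),np.round(robot.observe()["tcp_pos"],1))
x,y=614.8,349.6
robot.servo_line([x,y,55],feed=120); T("low")
grip(0.0,20); T("grip")
robot.servo_line([x,y,185],feed=150); T("up")
if robot.observe()["grip_width"]<.15: raise SystemExit("lost")
robot.movep([384.4,317.7,185],rot(.173)); robot.hold(.1); T("over")
ci=viewer.camera_info("wrist"); im=viewer.read_camera("wrist"); save("p4",im)
np.savez("w4.npz",im=im,K=ci["camera_matrix"],R=ci["R"],t=ci["t"])
for f in (2,4):
    a=np.load(f"w{f}.npz")["im"]; h=cv2.cvtColor(cv2.resize(a,None,fx=4,fy=4,interpolation=cv2.INTER_CUBIC),cv2.COLOR_RGB2HSV)
    m=((abs(h[...,0].astype(int)-25)<9)&(h[...,1]>170)&(h[...,2]>60)).astype(np.uint8); m[:800]=0;m[1300:]=0;m[:,:1100]=0;m[:,1460:]=0
    n,l,s,c=cv2.connectedComponentsWithStats(m); i=1+np.argmax(s[1:,4]); print(f,s[i]/4,c[i]/4,cv2.minAreaRect(np.argwhere(l==i)[:,::-1].astype(np.float32)))
E
python3 p4.py
```

```text
low 29.81 [-0.3  1.1  0.4] 0.5 [615.5 350.   56. ]
grip 30.29 [-0.9  0.2  2.7] 0.237 [615.  349.7  55.5]
up 31.31 [-0.5 -0.6 -2. ] 0.239 [614.1 349.1 183.7]
over 32.33 [ 0.8  0.1 -1.3] 0.238 [386. 318. 185.]
2 [  297.5    230.75    46.75    71.25 12356.  ] [320.70434404 265.74671212] ((1282.9998779296875, 1065.0), (185.99996948242188, 283.99993896484375), 0.0)
4 [  297.25   229.5     47.25    72.   12335.5 ] [320.61578371 264.81610494] ((1284.80859375, 1061.34228515625), (285.7856750488281, 188.19117736816406), 88.56790161132812)
```

View pics/p4.png

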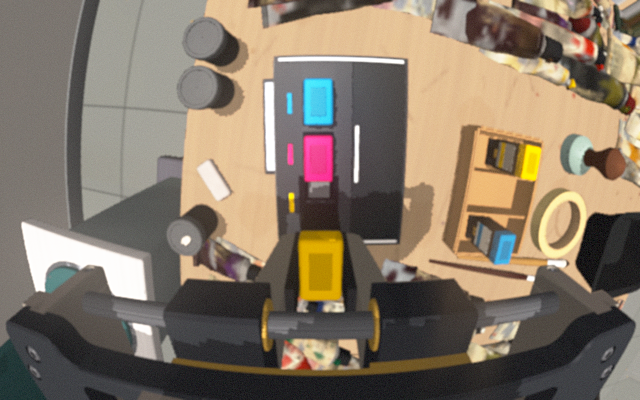

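```bash
cat > p5.py <<'E'
from h import *
T=lambda s:print(s,round(robot.observe()["t"],2),np.round(robot.observe()["contact_force"],1),round(float(robot.observe()["grip_width"]),3),np.round(robot.observe()["tcp_pos"],1))
x,y=384.5,317.2
robot.servo_line([x,y,146],feed=100); T("mouth"); b=robot.observe()["contact_force"]
for z in list(range(143,106,-4))+[106]:
    robot.servo_line([x,y,z],feed=40); d=robot.observe()["contact_force"]-b; print(z,np.round(d,1))
    if np.linalg.norm(d)>7: print("STOP"); break
T("in")
ci=viewer.camera_info("wrist"); im=viewer.read_camera("wrist"); save("p5",im)
E
python3 p5.py
```

```text
mouth 32.92 [ 0.3 -0.2 -2.1] 0.239 [384.8 317.4 146. ]
143 [-0.5  0.   0.4]
139 [-0.6  0.4  1.3]
135 [-0.8 -0.3  0.6]
131 [-0.  -0.6  1.3]
127 [0.2 1.  1.1]
123 [0.1 0.5 2. ]
119 [-0.4  0.8  0.9]
115 [0.8 0.9 1.4]
111 [ 0.1 -0.9  1.2]
107 [-0.2  0.2  0.7]
106 [ 0.3  1.  -0.6]
in 35.67 [ 0.6  0.7 -2.7] 0.235 [384.5 317.2 106. ]
```

```bash
cat > p6.py <<'E'
from h import *
T=lambda s:print(s,round(robot.observe()["t"],2),np.round(robot.observe()["contact_force"],1),round(float(robot.observe()["grip_width"]),3),np.round(robot.observe()["tcp_pos"],1))
x,y=384.5,317.5
grip(0.5); robot.servo_line([x,y,155],feed=150); T("off")
grip(0.0); robot.servo_line([x,y,140],feed=60); robot.hold(.15); b=np.mean([fz() for _ in range(3)]); T("shut")
log=[]; z=140; ok=True
for z in (133,127,121,115.5):
    robot.servo_line([x,y,z],feed=15); f=fz()-b; log.append((z,round(f,1)))
    if f>9: ok=False; break
spring=np.median([q[1] for q in log[1:]])
while ok and z>101:
    z-=.4; robot.servo_line([x,y,z],feed=15); o=robot.observe(); f=o["contact_force"][2]-b
    log.append((round(float(o["tcp_pos"][2]),2),round(float(f),1)))
    if f>spring+4.5: break
print(spring,[(float(a),float(c)) for a,c in log]); T("stop")
z=robot.observe()["tcp_pos"][2]
for k in (1,2,4,8): robot.servo_line([x,y,z+k],feed=15); print(k,round(fz()-b,1),end=" ")
robot.servo_line([x,y,z+13],feed=30); print(round(fz()-b,1)); T("let up")
robot.servo_line([x,y,190],feed=120); robot.hold(.1)
ci=viewer.camera_info("wrist"); im=viewer.read_camera("wrist"); save("p6",im)
np.savez("w6.npz",im=im,K=ci["camera_matrix"],R=ci["R"],t=ci["t"])
print(pp("fresh_mid","wrist",ci)); ci=viewer.camera_info("side"); s=viewer.read_camera("side"); save("s6",s); print(pp("fresh_mid","side",ci)); T("end")
E
python3 p6.py
```

```text
off 36.73 [-0.4 -0.7 -1. ] 0.499 [384.5 317.4 154.9]
shut 38.06 [-0.   0.8  0.5] 0.003 [384.6 317.6 140.1]
1.8 [(133.0, 0.8), (127.0, 1.8), (121.0, 1.5), (115.5, 3.3), (115.14, 2.8), (114.69, 2.8), (114.28, 3.1), (113.86, 2.5), (113.48, 3.0), (113.07, 2.6), (112.67, 3.0), (112.26, 2.0), (111.89, 2.4), (111.66, 5.1), (111.45, 5.5), (111.26, 7.4)]
stop 43.29 [-0.4 -1.   7.8] 0.007 [384.7 317.7 111.3]
1 3.2 2 3.2 4 2.6 8 1.9 -0.8
let up 44.81 [-0.1  1.1 -0.3] 0.005 [384.2 317.1 124.1]
[([385.1, 315.6, 81.1], 0.89)]
[([389.3, 318.4, 76.4], 0.83)]
end 45.81 [0.3 0.8 0. ] 0.005 [384.2 317.3 189.4]
```

```bash
python3 -c "
import cv2,numpy as np
a=cv2.imread('pics/p6.png');b=cv2.imread('pics/s6.png')[150:300,180:420]
cv2.imwrite('pics/f.png',np.vstack([cv2.resize(a,(480,300)),cv2.resize(b,(480,300))]))"
```

```text
(no output)
```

View pics/f.png

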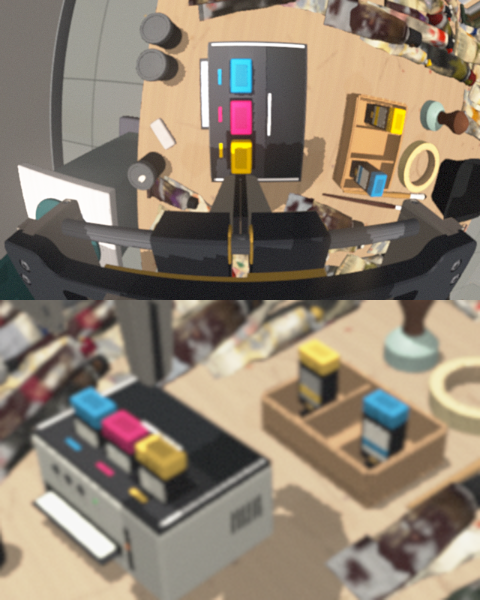

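The side view shows the fresh cartridge level with the magenta and cyan ones, so the catch is holding it. The spent one stands in the compartment that was empty, and the cyan spare is in its place. The gripper is clear of everything.

```bash
python3 -c "
from h import *
robot.job_done(); print(robot.observe()['t'])"
```

```text
the job is handed in; nothing more can be done
the job is handed in; nothing more can be done
```

The yellow cartridge is swapped and the job is handed in at about 46 s on the robot's clock; no verdict was reported.

- **Spent cartridge:** I pushed it by feel until the force rose from about 4.5 N to 11 N at the end stop, then eased off, and it sprang up. I lifted it out and stood it in the empty compartment of the carton.
- **Fresh cartridge:** I took it from the middle compartment and lowered it into the bay with side forces of about 1 N. I then pushed it with the shut fingers until the stop was felt at about 7 N, and let up.
- **Last checks:**
  - **Catch:** contact was lost between 119 and 124 mm while letting up, which fits the 121 mm top of a held cartridge. The networks put its centre at 76 and 81 mm, against 79 mm expected.
  - **Pictures:** the fresh cartridge stands level with magenta and cyan. The spent one is upright in its compartment, the cyan spare is in its place, and the gripper is clear.
- **Disagreements:**
  - **Deck height:** my single-view fit from hand-picked corners gave 74 mm instead of 88 mm. I did not use it; I took the bay from the two-view cartridge fit and the networks.
  - **Cyan spare:** the colour fit of its pose failed. Its place was checked only by the networks and the pictures.

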